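# Close the sprung service panel of a bench instrument

## Robot

A 6-joint arm with a two-finger parallel gripper is mounted at the origin on the work surface. World frame = base frame: x ahead of the robot, y to its left, z up, the work surface at z = 0. Lengths are in m, angles in rad, forces in N, time in s.
With the tool pointing down it reaches from about 0.275 to 0.725 m from the base axis. Payload 15.9 kg.
Tool frame: the origin (TCP) lies midway between the tips of the shut fingers; the grasp point (between the pads) lies 19 mm behind it; z points along the fingers, y is the line along which they close (so a half turn about z gives the same grasp; the last joint's range is limited). The gripper opens to 85 mm and grips with 20 to 120 N. Pads are 22 mm wide; open, the fingers measure 114 mm over their backs; the gripper's body (76 mm by 85 mm) begins 54 mm behind the grasp point. The pads swing forward as they close: fully open they stand 13 mm farther back than shut.
Start: joints at [-1.205, 0.213, -0.034, 1.323, 0, 1.571], TCP at [0.179, -0.467, 0.231] pointing down, gripper open.
Joint ranges: [-2.98, 2.98], [-0.74, 1.72], [-1.14, 1.35], [-2.1, 2.04], [-1.57, 1.44], [-3.14, 3.14]. Speed limits (rad/s): [1.89, 1.89, 2.39, 2.57, 3.14, 3.14].

## Interface

Orientations are given as a rotation vector (axis times angle).
In Python, from station import * gives the robot as it stands. The module is installed in compiled form; this text tells all that it offers.
- The arm moves only by the tool drive_tool, never from a script. Its argument "deltas" is a list of rows, each an object with "dp": the shift along the tool's x, y, z in m, a list of three; "yaw": the turn about the tool's z in units of 5 degrees (1.0 is 5 degrees). A call has 1 to 8 rows; each row is the pose to reach, as a shift and turn from the pose commanded when the call began, along the tool's axes at that moment; what a row does not reach only later rows make up. A row lasts 1/8 s, in which the tool goes at most 62.5 mm and 10.7 degrees, less where a joint would pass 70% of its speed; a pose out of reach is approached as far as the arm can. A call with a gripper value outside its range is refused whole. "claw" is the finger opening in m, from 0 to 0.0854, set as the call begins (left out, the last holds). The fingers move at their own pace and stop on an object; "newtons" is the grip in N (left out, the last holds). Time passes only in rows, so rows that repeat a pose let the fingers close. It gives the time, the measured TCP pose, the force, the opening and the grip force at its end, in the units of the state.
- read_state(): the state, without advancing time (a new reading comes with each control period).
- get_image(name): name is "scene" or "side" or "wrist"; returns the picture (384x512x3 uint8, red, green, blue); there is no depth.
- camera_model(name): a dict with "fov_y" (degrees; the focal length in pixels is half the picture's height over the tangent of half this angle, whatever the lens; pixels are square), "cx", "cy" (the principal point, pixels), "eye" and "orientation" of the camera in the world. Camera axes: x right, y down, z forward; pixel columns grow to the right and rows downward; lengths in m; the calibration is good to about 2 mm. A picture is of the moment at which its call begins: read the wrist's pose just before it. camera_model takes no time and is no camera call; for the wrist camera it gives the pose at the moment of the call.
- close_job(): hands the job in; it is judged then, once.
The state is a dict: "t": time; "joint_positions": joint angles; "qvel": joint speeds; "joint_efforts": joint torques, N m; "tcp_pos": TCP position; "eef_rot": TCP orientation; "wrist_force": force on the tool from outside, world axes, zero at the start; "wrist_torque": the same for the moment, N m; "grip_width": opening from 0.0 (shut) to 1.0 (fully open); "grip_force": force on a finger pad.
Only numpy, scipy, OpenCV 4.12 (cv2) and the standard library are available. Lean on these libraries where they do the work, as an engineer would, in place of code of your own. Each camera call takes 0.05 s, during which the arm holds its last target. There are 200 camera calls.

## Task

On the repair bench, thread the blue bushing and then the brass collar down the locating post of the instrument case, each fully home and let go. Then turn the black quarter-turn fastener until the yellow slot line on its wing lines up with the two red marks on the panel, press the sprung panel down flush with the frame and finish while still holding it pressed with the fingers. Leave everything else on the bench where it is.

Things in the scene. Friction and masses are not known exactly. Their poses are not given: they have to be found in the camera images.
- bushing: blue plastic ring, goes on first: outer diameter 34 mm, bore 16 mm, 16 mm high, 30 g (varies). Lies flat on the bench; origin at the centre of its underside, z up along the bore.
- collar: brass ring, goes on second, on top of the bushing: outer diameter 28 mm, bore 16 mm, 12 mm high, 40 g (varies). Lies flat on the bench; origin at the centre of its underside, z up along the bore.
- case: grey instrument case fixed to the bench, 200 (x) x 280 (y) x 66 mm high; origin at the centre of its underside, on the bench. A dark steel frame, 12 mm wide, runs round its top edge, top at 66 mm; inside it lies the sprung aluminium access panel, 170 x 250 mm. In case axes the locating post is at x=0, y=-80 mm, the fastener's axis at x=0, y=+50 mm.
- post_seat (a point): where the bushing's underside rests when home: on the post's axis at the panel's top face; goes down with the panel; axes as the case. The steel post (12 mm diameter, tapered over its last 5 mm) is fixed to the case and stands through the panel, its top 117 mm over the bench, 45 mm above the raised panel. Both rings home make a stack 28 mm high.
- wing_top (a point): centre of the top of the fastener's wing, on its turning axis, 30 mm above the panel's top face. On the panel is a 40 mm steel disc, 4 mm thick, with an upright black wing on it: 10 mm thick, 36 mm long, from 4 to 30 mm above the panel. The yellow slot line runs along the wing: this point's y axis (x is across the wing); it turns with the wing.
- fastener (a joint): angle, rad: 0 with the slot line on the red marks (wing along the case's y axis, towards the post); grows clockwise seen from above. Found at -1.4 to -0.8, so turn it clockwise; friction 0.04 N m, stays where left, turns on past 0 to a stop at +0.5. A lug under it fits a slot in the case: the panel can go down only with the wing within about 0.2 rad of aligned.
- panel (a joint): how far the panel is pressed in, m: 0 up (its top 72 mm over the bench, 6 mm proud of the frame), 0.006 flush with the frame, on a hard stop. Slides straight down on springs: starts to move at about 4 N, flush at about 10 to 11 N, springs back when let go. Pushing down on the fastener pushes the panel.
- spool: small solder spool, bare steel, lying flat, 38 mm diameter, 24 mm high; bystander, leave it alone; origin at the centre of its underside
- flux_tin: small round flux tin, yellow with a steel lid, 37 mm diameter, 22 mm high; bystander, leave it alone; origin at the centre of its underside
- jar: green jar, 64 mm diameter, 75 mm high; bystander, leave it alone; origin at the centre of its underside
- screwdriver: screwdriver, 170 mm long; bystander, leave it alone; origin at the centre of its underside
- brush: brush, 170 mm long; bystander, leave it alone; origin at the centre of its underside
- circuit_board: green circuit board 70 x 110 mm; bystander, leave it alone; origin at the centre of its underside
- round_board: round green circuit board, 64 mm diameter; bystander, leave it alone; origin at the centre of its underside
Mind the look-alikes: they are no part of the job. Of the things like the bushing, leave any that is pink; of the rest the smaller one is meant.

How it is judged:
By the outcome, as a careful person would: the job done as asked, in the order asked, and still so for the second after the job is handed in, while the arm keeps its last pose, push and grip.
It also fails if it takes over 61 s, if anything falls off the work surface, if the arm or the gripper's body presses on something with over 40 N, if the wrist force passes 120 N, or if a joint passes its speed limit or range.

## Working session

There is one attempt and no reset: what is moved stays moved. The work goes in short steps, Python scripts to look and compute and a tool call to move; the robot and the scene stay as the last step left them, time stands still between calls to the robot, and variables do not carry over. Pictures are saved under pics/ and viewed, at most 10 in all, crops included, and the job is handed in when it is done.

Besides the shell and the picture viewer there is one more tool, called after "Request:" as name(argument=value, ...), one argument or row to a line, values as JSON. drive_tool: Moves the arm, as the interface text tells. Its arguments: {"type":"object","properties":{"deltas":{"type":"array","items":{"type":"object","properties":{"dp":{"type":"array","items":{"type":"number"}},"yaw":{"type":"number"}}}},"claw":{"type":"number"},"newtons":{"type":"number"}},"required":["deltas"]}

```bash
mkdir -p pics; python3 - <<'E'
from station import *
import cv2,numpy as np
s=read_state();print(s)
for n in("scene","side","wrist"):
    print(n,camera_model(n)); im=get_image(n)
    cv2.imwrite(f"pics/{n}0.png",im[:,:,::-1])
a=cv2.imread("pics/scene0.png")
cv2.imwrite("pics/scene0b.png",cv2.resize(a,(800,600),interpolation=cv2.INTER_CUBIC))
a=cv2.imread("pics/side0.png")
cv2.imwrite("pics/side0b.png",cv2.resize(a,(800,600),interpolation=cv2.INTER_CUBIC))
E
```

```text
{'t': 0.0, 'joint_positions': array([-1.20496863e+00,  2.13354074e-01, -3.50453255e-02,  1.32349419e+00,
       -6.54893511e-06,  1.57079284e+00]), 'qvel': array([-9.85606507e-05,  2.30701639e-04, -2.86251664e-04, -7.43468786e-04,
       -1.33945729e-03,  3.69063372e-04]), 'joint_efforts': array([-3.82494100e-04, -6.86164999e+01,  4.87117910e+01,  1.73832063e-02,
       -1.13429769e-04, -1.25050451e-05]), 'tcp_pos': array([ 0.17874043, -0.46660458,  0.23082266]), 'eef_rot': array([-3.08812334e+00, -5.71251161e-01,  3.23512860e-04]), 'wrist_force': array([ 0.62959468, -0.73370649, -0.69014939]), 'wrist_torque': array([-0.00957448, -0.01701624, -0.01558041]), 'grip_force': 0.0, 'grip_width': 1.0010485640690252}
scene {'fov_y': 56.743083165346974, 'cx': 258.21453057775966, 'cy': 193.6262417776364, 'eye': array([ 1.19602022, -0.21933185,  0.8683657 ]), 'orientation': array([-2.07684057, -1.47462102,  0.48811868])}
side {'fov_y': 50.247762248600345, 'cx': 252.15260862742937, 'cy': 193.649553850582, 'eye': array([ 0.33571872, -1.00933075,  0.92474709]), 'orientation': array([-2.24131256,  0.33073278, -0.13746066])}
wrist {'fov_y': 70.11030126812035, 'cx': 255.73706836476873, 'cy': 191.86539438400186, 'eye': array([ 0.24335494, -0.44142796,  0.37431399]), 'orientation': array([ 2.39340429, -1.64339746, -0.23300558])}
```

View pics/scene0b.png

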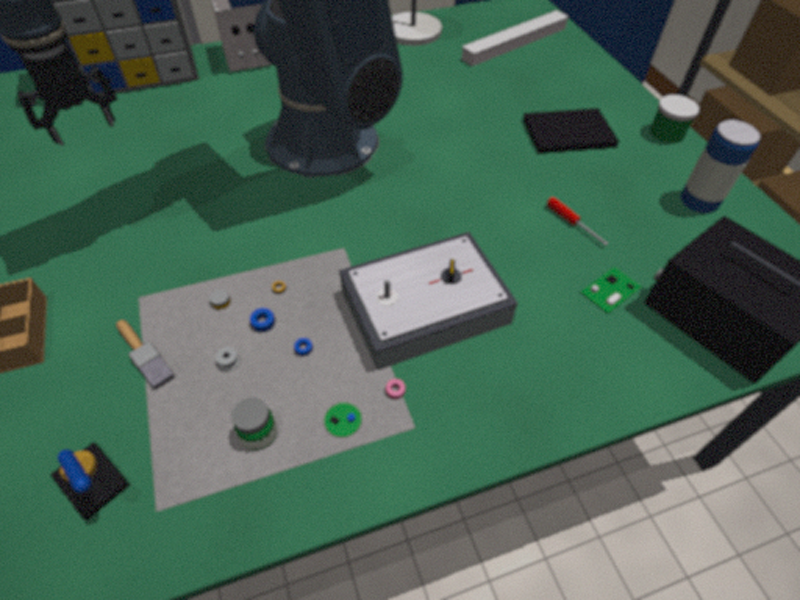

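View pics/side0b.png

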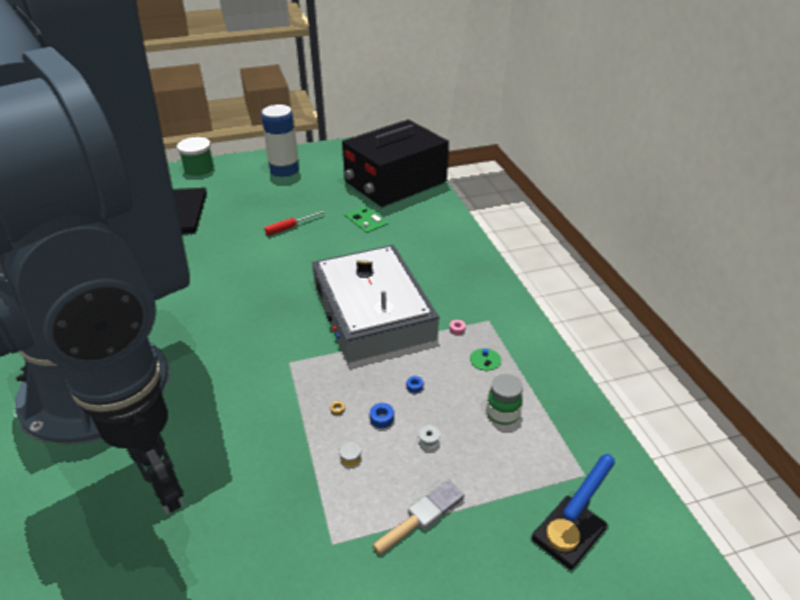

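Candidates in the scene picture (800x600): small blue ring (303,346), the bushing; large blue ring (262,319), decoy; pink ring (395,388), decoy. The brass collar is at (279,287), and the yellow tin (220,298) and steel spool (226,357) are bystanders. I choose the small blue ring and the brass ring. In the side picture they are at (415,384) and (338,408); the post top is at (383,292) and the wing top at (365,262).

```bash
cat > h.py <<'E'
from station import *
import cv2,numpy as np
from scipy.spatial.transform import Rotation as R
def ray(m,p):
    f=192/np.tan(np.radians(m["fov_y"]/2))
    d=R.from_rotvec(m["orientation"]).as_matrix()@np.array([(p[0]-m["cx"])/f,(p[1]-m["cy"])/f,1])
    return m["eye"],d
def onz(m,p,z):
    e,d=ray(m,p); return e+d*(z-e[2])/d[2]
def proj(m,X):
    f=192/np.tan(np.radians(m["fov_y"]/2))
    c=R.from_rotvec(m["orientation"]).as_matrix().T@(np.array(X)-m["eye"])
    return np.array([m["cx"]+f*c[0]/c[2],m["cy"]+f*c[1]/c[2]])
def tri(a,b):
    A=np.zeros((3,3));B=np.zeros(3)
    for e,d in(a,b):
        d=d/np.linalg.norm(d);P=np.eye(3)-np.outer(d,d);A+=P;B+=P@e
    return np.linalg.solve(A,B)
def crop(im,c,w,h,k,fn):
    c=np.round(c).astype(int);x=max(c[0]-w//2,0);y=max(c[1]-h//2,0)
    cv2.imwrite(fn,cv2.resize(im[y:y+h,x:x+w,::-1],None,fx=k,fy=k,interpolation=cv2.INTER_CUBIC));print(fn,"origin",x,y,"k",k)
np.set_printoptions(precision=4,suppress=True)
E
python3 - <<'E'
from h import *
k=1.5625
S=camera_model("scene");D=camera_model("side")
for n,a,b,z in[("bush",(303,346),(415,384),.008),("coll",(279,287),(338,408),.006),("bigblue",(262,319),(382,415),.009),("post",(387,283),(384,292),.117),("wing",(452,262),(365,263),.102),("c1",(342,270),(345,341),.066),("c1b",(342,270),(314,262),.066),("c2",(470,236),(314,262),.066),("c3",(515,297),(395,247),.066),("c4",(378,350),(437,316),.066)]:
    a=np.array(a)/k;b=np.array(b)/k
    print(n,onz(S,a,z),onz(D,b,z),tri(ray(S,a),ray(D,b)))
im=cv2.imread("pics/scene0.png")[:,:,::-1]; 
a=cv2.resize(im[165:265,120:270],None,fx=4,fy=4,interpolation=cv2.INTER_CUBIC)
im=cv2.imread("pics/side0.png")[:,:,::-1]
cv2.imwrite("pics/s_crop.png",a[:,:,::-1])
E
```

```text
bush [ 0.6035 -0.1899  0.008 ] [ 0.6062 -0.1937  0.008 ] [ 0.6053 -0.1914  0.0079]
coll [ 0.4481 -0.2026  0.006 ] [ 0.4496 -0.2077  0.006 ] [ 0.4487 -0.204   0.0043]
bigblue [ 0.5185 -0.2495  0.009 ] [ 0.5235 -0.2509  0.009 ] [ 0.5221 -0.2508  0.0112]
post [ 0.5964 -0.0234  0.117 ] [ 0.5918 -0.0315  0.117 ] [ 0.5932 -0.0229  0.1113]
wing [0.575  0.1112 0.102 ] [0.5845 0.0966 0.102 ] [0.5823 0.1051 0.1028]
c1 [ 0.4972 -0.0813  0.066 ] [ 0.4929 -0.0954  0.066 ] [ 0.4931 -0.0822  0.0575]
c1b [ 0.4972 -0.0813  0.066 ] [0.4849 0.1838 0.066 ] [ 0.5031 -0.054   0.1664]
c2 [0.4919 0.1888 0.066 ] [0.4849 0.1838 0.066 ] [0.4861 0.1923 0.0597]
c3 [0.6643 0.204  0.066 ] [0.6787 0.1856 0.066 ] [0.6751 0.1935 0.0699]
c4 [ 0.6931 -0.0724  0.066 ] [ 0.6904 -0.0782  0.066 ] [ 0.6916 -0.0725  0.0621]
```

View pics/s_crop.png

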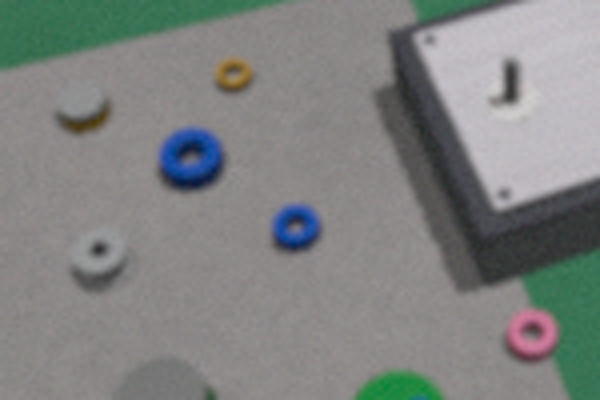

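The close crop (origin 120,165, scale 4) shows a small blue ring at (297,227), a clearly larger blue ring at (191,157) and the pink ring at (531,333). The bushing is the small one, and the brass ring is at (234,74). I'll move above the bushing.

```bash
cat >> h.py <<'E'
def Rt(az): # tool down, tool x at azimuth az (rad)
    c,s=np.cos(az),np.sin(az); return np.array([[c,s,0],[s,-c,0],[0,0,-1]])
def go(X,az=None,s=None):
    s=s or read_state();M=R.from_rotvec(s["eef_rot"]).as_matrix()
    a0=np.arctan2(M[1,0],M[0,0]);az=a0 if az is None else az
    print("az0 deg",np.degrees(a0),"tcp",s["tcp_pos"],"dp mm",1000*M.T@(np.array(X)-s["tcp_pos"]),"yaw",np.degrees((a0-az+np.pi)%(2*np.pi)-np.pi)/5)
def wristat(X,az):
    s=read_state();m=camera_model("wrist");M=R.from_rotvec(s["eef_rot"]).as_matrix()
    d=M.T@(m["eye"]-s["tcp_pos"]);C=M.T@R.from_rotvec(m["orientation"]).as_matrix()
    N=Rt(az);m=dict(m);m["eye"]=np.array(X)+N@d;m["orientation"]=R.from_matrix(N@C).as_rotvec();return m
E
python3 - <<'E'
from h import *
s=read_state();m=camera_model("wrist");M=R.from_rotvec(s["eef_rot"]).as_matrix()
print(M.T@(m["eye"]-s["tcp_pos"]),M.T@R.from_rotvec(m["orientation"]).as_matrix())
for X in([.5,-.2,.2],[.45,-.19,.25],[.56,-.19,.15]):
    w=wristat(X,0);print(X,[proj(w,p) for p in([.605,-.1915,.008],[.449,-.204,.006],[.594,-.025,.117],X)]);go(X,0)
E
```

```text
[ 0.0694 -0.0006 -0.1435] [[ 0.0014 -0.9613 -0.2756]
 [ 1.      0.0015 -0.0003]
 [ 0.0007 -0.2756  0.9613]]
[0.5, -0.2, 0.2] [array([249.036 ,  80.9744]), array([259.277 , 209.2612]), array([29.6988, 79.8615]), array([256.7267, 239.2047])]
az0 deg 20.955848805098416 tcp [ 0.1787 -0.4667  0.2309] dp mm [ 395.401  -134.112    31.0427] yaw 4.191169761019685
[0.45, -0.19, 0.25] [array([257.6676,  43.1648]), array([266.0233, 164.5614]), array([72.5734, 26.5261]), array([256.7267, 239.2047])]
az0 deg 20.955848805098416 tcp [ 0.1787 -0.4667  0.2309] dp mm [ 352.2839 -161.3769  -18.9327] yaw 4.191169761019685
[0.56, -0.19, 0.15] [array([257.9039, 138.108 ]), array([267.9136, 270.9314]), array([  5.0457, 169.1878]), array([256.7267, 239.2047])]
az0 deg 20.955848805098416 tcp [ 0.1787 -0.4667  0.2309] dp mm [ 455.0096 -121.9477   81.0312] yaw 4.191169761019685
```

Request:
drive_tool(
  deltas=[
    {"dp":[0.395,-0.134,0.031],"yaw":4.2},
    {"dp":[0.395,-0.134,0.031],"yaw":4.2},
    {"dp":[0.395,-0.134,0.031],"yaw":4.2},
    {"dp":[0.395,-0.134,0.031],"yaw":4.2},
    {"dp":[0.395,-0.134,0.031],"yaw":4.2},
    {"dp":[0.395,-0.134,0.031],"yaw":4.2},
    {"dp":[0.395,-0.134,0.031],"yaw":4.2},
    {"dp":[0.395,-0.134,0.031],"yaw":4.2},
  ],
)

```text
t: 1.15
tcp_pos: [0.5017, -0.1977, 0.1993]
eef_rot: [-3.141, -0.006, 0.002]
wrist_force: [-0.4, -0.5, -0.2]
grip_width: 1.0
grip_force: 0.0
```

```bash
python3 - <<'E'
from h import *
s=read_state();print(s["t"],s["tcp_pos"],s["joint_positions"]);m=camera_model("wrist");im=get_image("wrist")
cv2.imwrite("pics/w1.png",im[:,:,::-1]);cv2.imwrite("pics/w1b.png",cv2.resize(im[:,:,::-1],(800,600),interpolation=cv2.INTER_CUBIC))
np.save("w1.npy",m,allow_pickle=True)
go([.605,-.1915,.008])
E
```

```text
1.15 [ 0.5017 -0.1977  0.1993] [-0.3757  0.3025  0.0023  1.2719  0.0005  2.7622]
az0 deg 0.12669695163514202 tcp [ 0.5004 -0.1991  0.1996] dp mm [104.8475  -7.3234 191.4467] yaw 0.0
```

View pics/w1b.png

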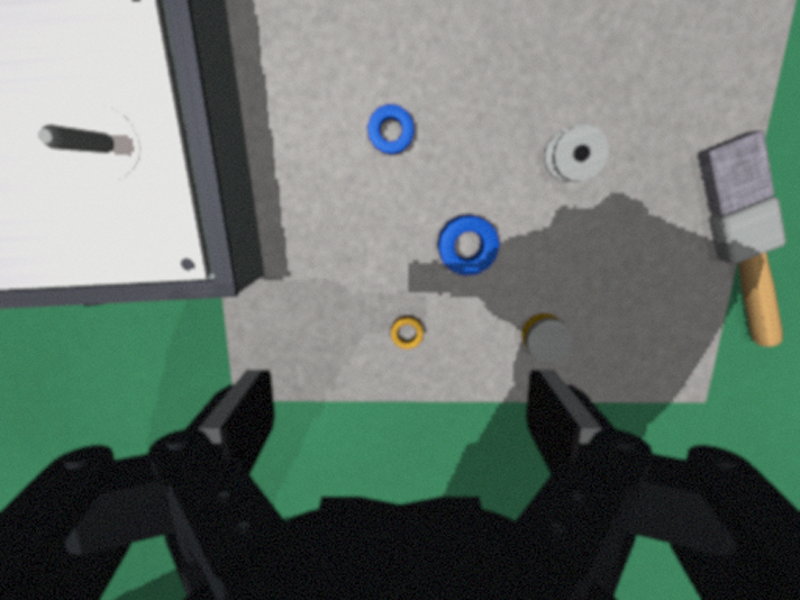

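The wrist view shows the bushing at (391,129), the larger blue ring at (468,244), the collar at (407,333), the spool at (582,153), the tin at (546,335) and the post at left with its top at (48,136).

```bash
python3 - <<'E'
from h import *
m=np.load("w1.npy",allow_pickle=True).item();k=1.5625
for n,p,z in[("b",(391,129),.010),("c",(407,333),.008),("post",(47,136),.117),("postbase",(122,146),.072),("corner",(237,293),.066),("edge",(158,0),.066)]:
    X=onz(m,np.array(p)/k,z);print(n,X)
    if n in"bc":go([X[0],X[1],.06],0);
E
```

```text
b [ 0.6043 -0.1903  0.01  ]
az0 deg 0.12669695163514202 tcp [ 0.5004 -0.1991  0.1996] dp mm [104.0403  -8.5156 139.4482] yaw 0.02533939032702945
c [ 0.4459 -0.2035  0.008 ]
az0 deg 0.12669695163514202 tcp [ 0.5004 -0.1991  0.1996] dp mm [-54.3345   4.3442 139.6391] yaw 0.02533939032702945
post [ 0.5895 -0.0222  0.117 ]
postbase [ 0.5878 -0.0309  0.072 ]
corner [ 0.4955 -0.0882  0.066 ]
edge [ 0.6655 -0.0609  0.066 ]
```

Request:
drive_tool(
  deltas=[
    {"dp":[0.06,-0.005,0.06]},
    {"dp":[0.104,-0.0085,0.11]},
    {"dp":[0.104,-0.0085,0.15]},
    {"dp":[0.104,-0.0085,0.175]},
    {"dp":[0.104,-0.0085,0.19]},
    {"dp":[0.104,-0.0085,0.198]},
    {"dp":[0.104,-0.0085,0.198]},
  ],
)

```text
schema error: expected keys dp, yaw
```

```bash
python3 - <<'E'
from h import *
s=read_state();print(s["tcp_pos"],s["wrist_force"]);m=camera_model("wrist");im=get_image("wrist")
print([proj(m,[.6043,-.1903,z]) for z in(0,.016)],proj(m,s["tcp_pos"]))
cv2.imwrite("pics/w2.png",cv2.resize(im[130:340,110:390,::-1],None,fx=2.5,fy=2.5,interpolation=cv2.INTER_CUBIC))
np.save("w2.npy",m,allow_pickle=True)
E
```

```text
[ 0.5004 -0.1991  0.1996] [-0.7954  0.4318  0.7169]
[array([248.9784,  82.2478]), array([248.6198,  80.6968])] [256.3015 238.8827]
```

View pics/w2.png

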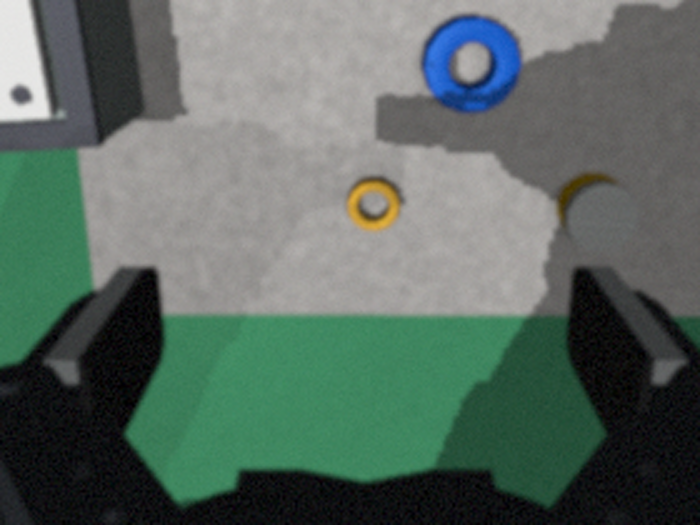

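The move was refused because yaw is required, so this picture shows the same hover pose, with the collar at (374,204) in the crop. I'll repeat the move with yaw.

Request:
drive_tool(
  deltas=[
    {"dp":[0.06,-0.005,0.06],"yaw":0},
    {"dp":[0.104,-0.0085,0.11],"yaw":0},
    {"dp":[0.104,-0.0085,0.15],"yaw":0},
    {"dp":[0.104,-0.0085,0.175],"yaw":0},
    {"dp":[0.104,-0.0085,0.19],"yaw":0},
    {"dp":[0.104,-0.0085,0.198],"yaw":0},
    {"dp":[0.104,-0.0085,0.198],"yaw":0},
  ],
)

```text
t: 2.12
tcp_pos: [0.6038, -0.1925, 0.003]
eef_rot: [3.141, -0.002, 0.001]
wrist_force: [0.1, -0.2, 0.2]
grip_width: 1.002
grip_force: 0.0
```

```bash
python3 - <<'E'
from h import *
s=read_state();print(s["tcp_pos"],s["wrist_force"],s["joint_positions"]);m=camera_model("wrist");im=get_image("wrist")
print([proj(m,[.6043,-.1903,z]) for z in(0,.016)],proj(m,s["tcp_pos"]))
hsv=cv2.cvtColor(im,cv2.COLOR_RGB2HSV);b=cv2.inRange(hsv,(100,150,60),(125,255,255))
n,l,st,c=cv2.connectedComponentsWithStats(b);i=[i for i in range(1,n) if st[i,4]>60];print(st[i],c[i])
c,_=cv2.findContours(b,cv2.RETR_CCOMP,2)
for k in c:
    if cv2.contourArea(k)>30: print(cv2.fitEllipse(k))
cv2.imwrite("pics/w3.png",cv2.resize(im[:,:,::-1],(800,600)))
E
```

```text
[ 0.6038 -0.1925  0.003 ] [ 0.1149 -0.1638  0.2417] [-0.3087  0.6121 -0.0319  0.9261 -0.      2.8342]
[array([252.3929, 235.8086]), array([252.0206, 248.8378])] [256.2453 238.8628]
[[ 221  213   62   63 2328]] [[251.6319 243.988 ]]
((251.73312377929688, 244.73724365234375), (59.7192497253418, 61.639739990234375), 5.809776306152344)
((251.5626220703125, 247.86289978027344), (28.306434631347656, 30.60185432434082), 95.74459838867188)
```

Request:
drive_tool(
  deltas=[
    {"dp":[0.0005,-0.002,0.001],"yaw":0},
    {"dp":[0.0005,-0.002,0.001],"yaw":0},
    {"dp":[0.0005,-0.002,0.001],"yaw":0},
    {"dp":[0.0005,-0.002,0.001],"yaw":0},
    {"dp":[0.0005,-0.002,0.001],"yaw":0},
    {"dp":[0.0005,-0.002,0.001],"yaw":0},
    {"dp":[0.0005,-0.002,0.001],"yaw":0},
  ],
  claw=0.0,
  newtons=40,
)

```text
t: 3.05
tcp_pos: [0.6045, -0.1901, 0.0019]
eef_rot: [3.142, -0.001, 0.001]
wrist_force: [-0.9, 1.6, 7.2]
grip_width: 0.376
grip_force: 39.2
```

Request:
drive_tool(
  deltas=[
    {"dp":[0,0,-0.05],"yaw":0},
    {"dp":[0,0,-0.1],"yaw":0},
    {"dp":[-0.005,-0.02,-0.15],"yaw":0},
    {"dp":[-0.02,-0.06,-0.17],"yaw":0},
    {"dp":[-0.035,-0.1,-0.17],"yaw":0},
    {"dp":[-0.045,-0.13,-0.17],"yaw":0},
    {"dp":[-0.045,-0.13,-0.17],"yaw":0},
    {"dp":[-0.045,-0.13,-0.17],"yaw":0},
  ],
)

```text
t: 4.05
tcp_pos: [0.5596, -0.0603, 0.1714]
eef_rot: [3.141, -0.001, 0.0]
wrist_force: [-0.2, 0.2, -0.0]
grip_width: 0.38
grip_force: 40.0
```

```bash
python3 - <<'E'
from h import *
s=read_state();print(s["t"],s["tcp_pos"],s["joint_positions"],s["grip_width"]);m=camera_model("wrist");im=get_image("wrist")
np.save("w4.npy",m,allow_pickle=True)
cv2.imwrite("pics/w4.png",cv2.resize(im[:,:,::-1],(800,600),interpolation=cv2.INTER_CUBIC))
E
```

```text
4.05 [ 0.5596 -0.0603  0.1714] [-0.1073  0.3587  0.0104  1.2221 -0.0002  3.0349] 0.379616968991609
```

View pics/w4.png

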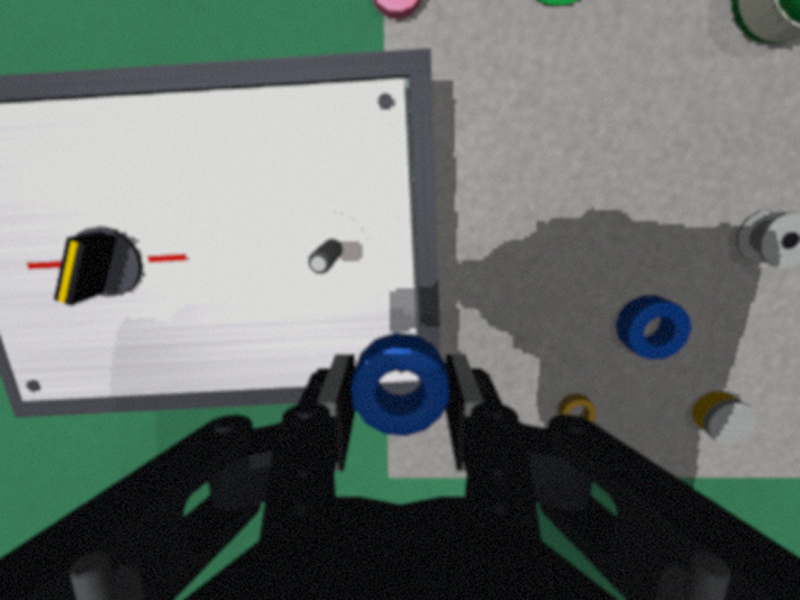

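The bushing is held at (400,384). The post top is at (319,263). The red marks run (28,265)–(187,258), and the slot line runs (72,240)–(63,300).

```bash
python3 - <<'E'
from h import *
m=np.load("w4.npy",allow_pickle=True).item();k=1.5625
f=lambda p,z:onz(m,np.array(p)/k,z)
P=f((319,263),.117);print("post",P,"base",f((341,251),.072))
a,b=f((40,265),.072),f((180,258),.072);print("marks",a,b,"yaw",np.degrees(np.arctan2(-(a-b)[0],(a-b)[1])))
s1,s2=f((72,240),.102),f((63,300),.102);print("wing",(s1+s2)/2,np.degrees(np.arctan2(-(s2-s1)[0],(s2-s1)[1])),np.linalg.norm(s2-s1))
for p in((430,50),(437,386)):print(f(p,.066))
print("bush", f((400,384),.175), "tcp",read_state()["tcp_pos"])
print("bush bore bottom", [proj(m,[.5596+.0,-.0603,z])*k for z in(.170,.186)])
go([P[0],P[1],.15])
E
```

```text
post [ 0.59   -0.0221  0.117 ] base [ 0.5881 -0.0264  0.072 ]
marks [0.5798 0.1478 0.072 ] [0.584  0.0663 0.072 ] yaw 2.9261680373500893
wing [0.583  0.1089 0.102 ] 70.18261964890692 0.0330696877361069
[ 0.6922 -0.0756  0.066 ]
[ 0.4998 -0.0841  0.066 ]
bush [ 0.557  -0.0602  0.175 ] tcp [ 0.5596 -0.0606  0.1713]
bush bore bottom [array([400.3271, 371.4533]), array([400.3809, 392.3524])]
az0 deg -0.0686784294113332 tcp [ 0.5596 -0.0606  0.1713] dp mm [ 30.2968 -38.5843  21.2982] yaw 0.0
```

Request:
drive_tool(
  deltas=[
    {"dp":[0.015,-0.019,0.01],"yaw":0},
    {"dp":[0.029,-0.0375,0.02],"yaw":0},
    {"dp":[0.029,-0.0375,0.035],"yaw":0},
    {"dp":[0.029,-0.0375,0.038],"yaw":0},
    {"dp":[0.029,-0.0375,0.038],"yaw":0},
  ],
)

```text
t: 4.72
tcp_pos: [0.5881, -0.0228, 0.1331]
eef_rot: [3.142, -0.002, -0.001]
wrist_force: [0.5, 0.4, 0.1]
grip_width: 0.377
grip_force: 40.0
```

```bash
python3 - <<'E'
from h import *
s=read_state();print(s["t"],s["tcp_pos"],s["wrist_force"]);m=camera_model("wrist");im=get_image("wrist")
np.save("w5.npy",m,allow_pickle=True)
a=cv2.resize(im[180:310,180:340,::-1],None,fx=3.5,fy=3.5,interpolation=cv2.INTER_CUBIC)
S=camera_model("side");sd=get_image("side");c=proj(S,[.589,-.023,.12]).astype(int);print(c)
b=cv2.resize(sd[c[1]-40:c[1]+40,c[0]-20:c[0]+20,::-1],(228,455),interpolation=cv2.INTER_CUBIC)
cv2.imwrite("pics/w5.png",np.hstack([a,b]))
print([proj(m,[s["tcp_pos"][0],s["tcp_pos"][1],z]) for z in(s["tcp_pos"][2]-.002,s["tcp_pos"][2]+.014)],proj(m,[.589,-.023,.117]))
E
```

```text
4.725 [ 0.5881 -0.0228  0.1331] [0.506  0.4074 0.11  ]
[244 184]
[array([256.3191, 237.3114]), array([256.3591, 250.6174])] [256.6782 226.2836]
```

View pics/w5.png

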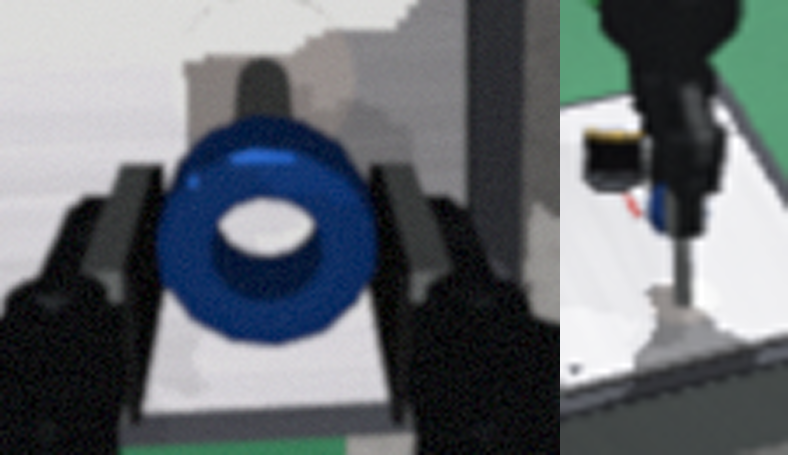

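The bushing is level and aligned sideways with the post (267 against 264 px in the crop). I'll descend partway and watch the force.

Request:
drive_tool(
  deltas=[
    {"dp":[0.001,0,0.01],"yaw":0},
    {"dp":[0.001,0,0.018],"yaw":0},
    {"dp":[0.001,0,0.025],"yaw":0},
    {"dp":[0.001,0,0.03],"yaw":0},
  ],
)

```text
t: 5.32
tcp_pos: [0.5892, -0.0225, 0.1027]
eef_rot: [-3.142, 0.001, 0.001]
wrist_force: [0.2, 0.0, -0.3]
grip_width: 0.377
grip_force: 40.0
```

Request:
drive_tool(
  deltas=[
    {"dp":[0,0,0.01],"yaw":0},
    {"dp":[0,0,0.02],"yaw":0},
    {"dp":[0,0,0.027],"yaw":0},
    {"dp":[0,0,0.029],"yaw":0},
    {"dp":[0,0,0.029],"yaw":0},
  ],
)

```text
t: 5.95
tcp_pos: [0.5895, -0.0226, 0.0744]
eef_rot: [-3.142, 0.001, -0.0]
wrist_force: [0.9, -0.2, -0.3]
grip_width: 0.375
grip_force: 40.0
```

Request:
drive_tool(
  deltas=[
    {"dp":[0,0,0],"yaw":0},
    {"dp":[0,0,0],"yaw":0},
    {"dp":[0,0,0],"yaw":0},
    {"dp":[0,0,-0.02],"yaw":0},
    {"dp":[0,0,-0.05],"yaw":0},
    {"dp":[0,0,-0.08],"yaw":0},
    {"dp":[-0.03,0.04,-0.09],"yaw":0},
    {"dp":[-0.06,0.08,-0.09],"yaw":0},
  ],
  claw=0.06,
)

```text
t: 6.95
tcp_pos: [0.5293, -0.1032, 0.1652]
eef_rot: [3.141, 0.001, 0.003]
wrist_force: [0.9, -0.5, -0.2]
grip_width: 0.703
grip_force: 0.0
```

```bash
python3 - <<'E'
from h import *
s=read_state();print(s["t"],s["tcp_pos"],s["grip_width"]);go([.446,-.2035,.06],0)
E
```

```text
6.95 [ 0.5293 -0.1032  0.1652] 0.702713861857808
az0 deg 0.02916724249373129 tcp [ 0.5293 -0.1032  0.1652] dp mm [-83.4977 100.1714 105.1127] yaw 0.005833448498743938
```

Request:
drive_tool(
  deltas=[
    {"dp":[-0.04,0.045,0.0],"yaw":0},
    {"dp":[-0.075,0.09,0.04],"yaw":0},
    {"dp":[-0.0835,0.1,0.08],"yaw":0},
    {"dp":[-0.0835,0.1,0.105],"yaw":0},
    {"dp":[-0.0835,0.1,0.105],"yaw":0},
  ],
)

```text
t: 7.58
tcp_pos: [0.4445, -0.2021, 0.0582]
eef_rot: [-3.14, 0.002, 0.004]
wrist_force: [0.2, -0.1, 1.6]
grip_width: 0.701
grip_force: 0.0
```

```bash
python3 - <<'E'
from h import *
s=read_state();print(s["t"],s["tcp_pos"]);m=camera_model("wrist");im=get_image("wrist")
hsv=cv2.cvtColor(im,cv2.COLOR_RGB2HSV);b=cv2.inRange(hsv,(12,120,60),(32,255,255))
c,_=cv2.findContours(b,cv2.RETR_CCOMP,2)
for k in c:
    if cv2.contourArea(k)>40:
        e=cv2.fitEllipse(k);print(e,onz(m,e[0],.012),onz(m,e[0],.006))
cv2.imwrite("pics/w6.png",cv2.resize(im[:,:,::-1],(800,600)))
E
```

```text
7.575 [ 0.4445 -0.2021  0.0582]
((257.57452392578125, 206.22174072265625), (35.29298782348633, 35.716304779052734), 166.49447631835938) [ 0.4483 -0.2031  0.012 ] [ 0.4462 -0.2031  0.006 ]
((257.55047607421875, 205.678955078125), (17.913105010986328, 21.9472713470459), 89.2120132446289) [ 0.4487 -0.203   0.012 ] [ 0.4466 -0.2031  0.006 ]
((410.6338806152344, 208.1267547607422), (43.89259338378906, 49.58806228637695), 87.11943054199219) [ 0.4469 -0.3152  0.012 ] [ 0.4448 -0.3188  0.006 ]
```

Request:
drive_tool(
  deltas=[
    {"dp":[0.003,0.001,0.03],"yaw":0},
    {"dp":[0.003,0.001,0.048],"yaw":0},
    {"dp":[0.003,0.001,0.056],"yaw":0},
    {"dp":[0.003,0.001,0.056],"yaw":0},
  ],
)

```text
t: 8.12
tcp_pos: [0.4493, -0.2034, 0.004]
eef_rot: [3.141, -0.0, 0.001]
wrist_force: [0.1, 0.7, 0.3]
grip_width: 0.703
grip_force: 0.0
```

```bash
python3 - <<'E'
from h import *
s=read_state();print(s["t"],s["tcp_pos"]);m=camera_model("wrist");im=get_image("wrist")
hsv=cv2.cvtColor(im,cv2.COLOR_RGB2HSV);b=cv2.inRange(hsv,(10,100,40),(34,255,255))
c,_=cv2.findContours(b,cv2.RETR_CCOMP,2)
for k in c:
    if cv2.contourArea(k)>40:
        e=cv2.fitEllipse(k);print(e,onz(m,e[0],.012),onz(m,e[0],.009))
E
```

```text
8.125 [ 0.4493 -0.2034  0.004 ]
((255.5837860107422, 245.3405303955078), (48.20724105834961, 49.86756134033203), 5.7430009841918945) [ 0.4493 -0.2031  0.012 ] [ 0.4477 -0.2031  0.009 ]
((255.7564697265625, 244.5123291015625), (19.129657745361328, 27.335805892944336), 88.50660705566406) [ 0.4498 -0.2032  0.012 ] [ 0.4483 -0.2032  0.009 ]
((450.1627197265625, 242.11033630371094), (47.22420120239258, 60.26664733886719), 57.81095886230469) [ 0.4513 -0.3088  0.012 ] [ 0.4499 -0.3111  0.009 ]
```

Request:
drive_tool(
  deltas=[
    {"dp":[0,0,0.002],"yaw":0},
    {"dp":[0,0,0.002],"yaw":0},
    {"dp":[0,0,0.002],"yaw":0},
    {"dp":[0,0,0.002],"yaw":0},
    {"dp":[0,0,0.002],"yaw":0},
    {"dp":[0,0,0.002],"yaw":0},
  ],
  claw=0.0,
  newtons=40,
)

```text
t: 8.93
tcp_pos: [0.4491, -0.2036, 0.002]
eef_rot: [3.141, -0.001, 0.001]
wrist_force: [-2.0, 1.0, 6.7]
grip_width: 0.31
grip_force: 38.8
```

Request:
drive_tool(
  deltas=[
    {"dp":[0,0,-0.05],"yaw":0},
    {"dp":[0,0,-0.1],"yaw":0},
    {"dp":[0.01,-0.02,-0.14],"yaw":0},
    {"dp":[0.045,-0.06,-0.15],"yaw":0},
    {"dp":[0.08,-0.1,-0.15],"yaw":0},
    {"dp":[0.11,-0.145,-0.15],"yaw":0},
    {"dp":[0.14,-0.181,-0.145],"yaw":0},
    {"dp":[0.14,-0.181,-0.14],"yaw":0},
  ],
)

```text
t: 9.93
tcp_pos: [0.5902, -0.0201, 0.1409]
eef_rot: [-3.141, -0.004, -0.0]
wrist_force: [-0.2, -0.7, 1.3]
grip_width: 0.305
grip_force: 39.6
```

```bash
python3 - <<'E'
from h import *
s=read_state();print(s["t"],s["tcp_pos"],s["grip_width"],s["eef_rot"]);go([.5893,-.0225,.135],0);m=camera_model("wrist");im=get_image("wrist")
hsv=cv2.cvtColor(im,cv2.COLOR_RGB2HSV);b=cv2.inRange(hsv,(10,100,40),(34,255,255))
c,_=cv2.findContours(b,cv2.RETR_CCOMP,2)
for k in c:
    if cv2.contourArea(k)>40:
        e=cv2.fitEllipse(k);print(e,onz(m,e[0],s["tcp_pos"][2]+.010))
a=cv2.resize(im[160:310,160:360,::-1],None,fx=3,fy=3,interpolation=cv2.INTER_CUBIC)
cv2.imwrite("pics/w7.png",a)
E
```

```text
9.925 [ 0.5902 -0.0201  0.1409] 0.30492579297514544 [-3.1412 -0.0039 -0.0004]
az0 deg 0.1421395803852651 tcp [ 0.5902 -0.0201  0.1409] dp mm [-0.954   2.4189  5.8838] yaw 0.02842791607705066
((498.152099609375, 297.5042724609375), (15.524686813354492, 27.688552856445312), 44.078758239746094) [ 0.5591 -0.158   0.1509]
((256.0305480957031, 246.2889862060547), (48.96697998046875, 49.44936752319336), 67.85121154785156) [ 0.5907 -0.0199  0.1509]
((255.87274169921875, 245.6235809326172), (21.24152374267578, 29.84889030456543), 90.19196319580078) [ 0.5911 -0.0198  0.1509]
((76.7925033569336, 223.58839416503906), (7.726745128631592, 56.34067153930664), 14.545023918151855) [0.6034 0.0742 0.1509]
```

View pics/w7.png

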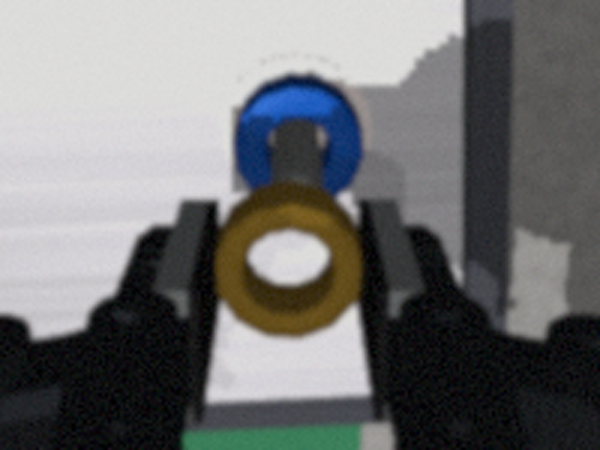

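The bushing sits home flat on the post at (300,135) in the crop. The collar is held at (290,258), and about 2 mm of lateral error is still settling.

Request:
drive_tool(
  deltas=[
    {"dp":[0,0,0.005],"yaw":0},
    {"dp":[0,0,0.012],"yaw":0},
    {"dp":[0,0,0.012],"yaw":0},
  ],
)

```text
t: 10.35
tcp_pos: [0.5883, -0.0232, 0.1289]
eef_rot: [-3.142, 0.003, 0.001]
wrist_force: [-0.3, -0.2, -0.1]
grip_width: 0.3
grip_force: 39.6
```

Request:
drive_tool(
  deltas=[
    {"dp":[0.0005,-0.0005,0.01],"yaw":0},
    {"dp":[0.0005,-0.0005,0.018],"yaw":0},
    {"dp":[0.0005,-0.0005,0.024],"yaw":0},
    {"dp":[0.0005,-0.0005,0.024],"yaw":0},
  ],
)

```text
t: 10.85
tcp_pos: [0.5898, -0.0221, 0.1048]
eef_rot: [3.141, -0.001, 0.001]
wrist_force: [4.9, -1.3, -3.7]
grip_width: 0.302
grip_force: 39.5
```

Request:
drive_tool(
  deltas=[
    {"dp":[0,0,0.005],"yaw":0},
    {"dp":[0,0,0.01],"yaw":0},
    {"dp":[0,0,0.014],"yaw":0},
    {"dp":[0,0,0.014],"yaw":0},
  ],
)

```text
t: 11.35
tcp_pos: [0.5898, -0.0221, 0.0909]
eef_rot: [3.141, -0.001, 0.001]
wrist_force: [7.2, -1.3, -0.8]
grip_width: 0.302
grip_force: 39.7
```

Request:
drive_tool(
  deltas=[
    {"dp":[0.001,0,0],"yaw":0},
    {"dp":[0.001,0,0],"yaw":0},
    {"dp":[0.001,0,0],"yaw":0},
    {"dp":[0.001,0,0],"yaw":0},
    {"dp":[0.001,0,-0.02],"yaw":0},
    {"dp":[0.001,0,-0.06],"yaw":0},
    {"dp":[0.001,0,-0.1],"yaw":0},
    {"dp":[0.001,0,-0.11],"yaw":-1},
  ],
  claw=0.07,
)

```text
t: 12.35
tcp_pos: [0.5914, -0.0221, 0.2041]
eef_rot: [3.138, 0.138, 0.006]
wrist_force: [0.7, -0.7, -0.4]
grip_width: 0.817
grip_force: 0.0
```

Request:
drive_tool(
  deltas=[
    {"dp":[0,-0.02,0],"yaw":-2},
    {"dp":[0,-0.05,0],"yaw":-4},
    {"dp":[-0.003,-0.08,0],"yaw":-6},
    {"dp":[-0.006,-0.11,0],"yaw":-8},
    {"dp":[-0.006,-0.128,0],"yaw":-10},
    {"dp":[-0.006,-0.128,0],"yaw":-12},
    {"dp":[-0.006,-0.128,0],"yaw":-14},
    {"dp":[-0.006,-0.128,0],"yaw":-16},
  ],
)

```text
t: 13.35
tcp_pos: [0.5733, 0.105, 0.2013]
eef_rot: [-2.311, -2.128, 0.0]
wrist_force: [-0.1, 0.4, -0.2]
grip_width: 0.822
grip_force: 0.0
```

Request:
drive_tool(
  deltas=[
    {"dp":[0,0,0],"yaw":-2},
    {"dp":[0,0,0],"yaw":-4},
    {"dp":[0,0,0],"yaw":-6},
    {"dp":[0,0,0],"yaw":-8},
    {"dp":[0,0,0],"yaw":-10},
    {"dp":[0,0,0],"yaw":-12},
    {"dp":[0,0,0],"yaw":-14},
    {"dp":[0,0,0],"yaw":-16},
  ],
)

```text
t: 14.35
tcp_pos: [0.5733, 0.1049, 0.2013]
eef_rot: [-0.402, -3.116, 0.0]
wrist_force: [0.4, -0.4, 0.4]
grip_width: 0.82
grip_force: 0.0
```

```bash
python3 - <<'E'
from h import *
s=read_state();print(s["t"],s["tcp_pos"],s["joint_positions"]);go(s["tcp_pos"]);m=camera_model("wrist");im=get_image("wrist")
np.save("w8.npy",m,allow_pickle=True)
cv2.imwrite("pics/w8.png",cv2.resize(im[:,:,::-1],(800,600),interpolation=cv2.INTER_CUBIC))
E
```

```text
14.35 [0.5733 0.1049 0.2013] [ 0.1811  0.3925  0.1351  1.3135 -0.      0.4378]
az0 deg 165.29185647396122 tcp [0.5733 0.1049 0.2013] dp mm [0. 0. 0.] yaw 0.0
```

View pics/w8.png

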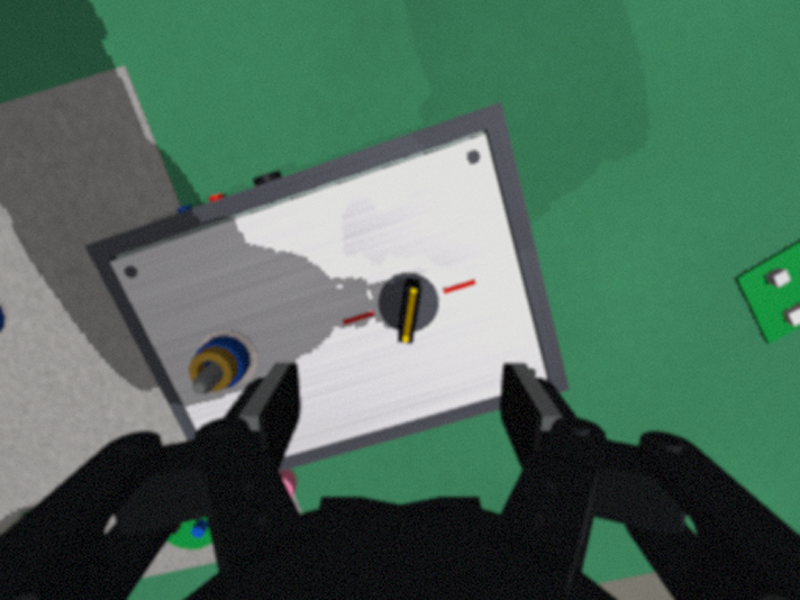

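Both rings are on the post at (218,362). The slot line runs (412,287)–(406,342), and the marks run (343,322)–(475,283).

```bash
python3 - <<'E'
from h import *
m=np.load("w8.npy",allow_pickle=True).item();k=1.5625
f=lambda p,z:onz(m,np.array(p)/k,z)
a,b=f((475,283),.072),f((343,322),.072);print("marks",a,b,"case yaw",np.degrees(np.arctan2(-(a-b)[0],(a-b)[1])))
s1,s2=f((412,287),.102),f((406,342),.102);d=s1-s2;print("wing",(s1+s2)/2,"az",np.degrees(np.arctan2(d[1],d[0])),np.linalg.norm(d))
az=np.arctan2(d[1],d[0]);c=(s1+s2)/2;print("disc",f((409,302),.076))
go([c[0],c[1],.0785],az)
M=R.from_rotvec(read_state()["eef_rot"]).as_matrix()
E
```

```text
marks [0.5819 0.1542 0.072 ] [0.5859 0.0627 0.072 ] case yaw 2.4999565992253823
wing [0.5827 0.1086 0.102 ] az 159.7827676348271 0.03464510337593266
disc [0.5824 0.1093 0.076 ]
az0 deg 165.81505904372122 tcp [0.5733 0.1049 0.2013] dp mm [ -8.2473   5.8801 122.7877] yaw 1.2064582817788203
```

Request:
drive_tool(
  deltas=[
    {"dp":[-0.008,0.006,0.03],"yaw":1.2},
    {"dp":[-0.008,0.006,0.065],"yaw":1.2},
    {"dp":[-0.008,0.006,0.095],"yaw":1.2},
    {"dp":[-0.008,0.006,0.112],"yaw":1.2},
    {"dp":[-0.008,0.006,0.12],"yaw":1.2},
    {"dp":[-0.008,0.006,0.12],"yaw":1.2},
  ],
)

```text
t: 15.15
tcp_pos: [0.5826, 0.1086, 0.0813]
eef_rot: [-0.575, -3.088, 0.0]
wrist_force: [-0.3, 0.4, 0.5]
grip_width: 0.823
grip_force: 0.0
```

```bash
python3 - <<'E'
from h import *
s=read_state();print(s["t"],s["tcp_pos"],s["wrist_force"]);m=camera_model("wrist");im=get_image("wrist")
hsv=cv2.cvtColor(im,cv2.COLOR_RGB2HSV);b=cv2.inRange(hsv,(20,120,90),(36,255,255))
n,l,st,c=cv2.connectedComponentsWithStats(b)
for i in range(1,n):
    if st[i,4]>40:
        r=cv2.minAreaRect(np.argwhere(l==i)[:,::-1].astype(np.float32));q=cv2.boxPoints(r)
        e=sorted([(q[0]+q[1],q[2]+q[3]),(q[1]+q[2],q[3]+q[0])],key=lambda t:-np.linalg.norm(t[0]-t[1]))[0]
        A,B=(onz(m,p/2,.102) for p in e);d=A-B
        print(r,(A+B)/2,np.linalg.norm(d),np.degrees(np.arctan2(d[1],d[0]))%180)
go(s["tcp_pos"])
E
```

```text
15.15 [0.5826 0.1086 0.0813] [-0.3435  0.3605  0.5461]
((254.97938537597656, 260.009765625), (7.018946170806885, 60.130332946777344), 1.1691393852233887) [0.583  0.1083 0.102 ] 0.03388184420150711 157.88070713752813
az0 deg 158.90728438607783 tcp [0.5829 0.1087 0.0819] dp mm [ 0.3053 -0.1908  0.5701] yaw 0.0
```

Request:
drive_tool(
  deltas=[
    {"dp":[0,0,0],"yaw":0.1},
    {"dp":[0,0,0],"yaw":0.2},
    {"dp":[0,0,0],"yaw":0.2},
    {"dp":[0,0,0],"yaw":0.2},
    {"dp":[0,0,0],"yaw":0.2},
    {"dp":[0,0,0],"yaw":0.2},
    {"dp":[0,0,0],"yaw":0.2},
    {"dp":[0,0,0],"yaw":0.2},
  ],
  claw=0.0,
  newtons=30,
)

```text
t: 16.2
tcp_pos: [0.5827, 0.1084, 0.0814]
eef_rot: [0.601, 3.083, -0.001]
wrist_force: [-0.4, -4.7, 4.3]
grip_width: 0.103
grip_force: 33.2
```

Request:
drive_tool(
  deltas=[
    {"dp":[0,0,0],"yaw":1.6},
    {"dp":[0,0,0],"yaw":3.2},
    {"dp":[0,0,0],"yaw":4.8},
    {"dp":[0,0,0],"yaw":6.4},
    {"dp":[0,0,0],"yaw":8.0},
    {"dp":[0,0,0],"yaw":9.6},
    {"dp":[0,0,0],"yaw":11.2},
    {"dp":[0,0,0],"yaw":12.4},
  ],
)

```text
t: 17.2
tcp_pos: [0.5834, 0.1089, 0.0817]
eef_rot: [2.107, 2.329, 0.002]
wrist_force: [2.8, -1.6, 1.6]
grip_width: 0.111
grip_force: 32.9
```

Request:
drive_tool(
  deltas=[
    {"dp":[0,0,0],"yaw":0.6},
    {"dp":[0,0,0],"yaw":0.7},
    {"dp":[0,0,0],"yaw":0.7},
  ],
)

```text
t: 17.58
tcp_pos: [0.5835, 0.1088, 0.0817]
eef_rot: [2.171, 2.269, 0.002]
wrist_force: [4.9, -1.8, 2.4]
grip_width: 0.11
grip_force: 32.9
```

```bash
cat > slot.py <<'E'
from h import *
s=read_state();print(s["t"],s["tcp_pos"],s["wrist_force"],s["wrist_torque"],s["joint_positions"]);m=camera_model("wrist");im=get_image("wrist")
go(s["tcp_pos"])
hsv=cv2.cvtColor(im,cv2.COLOR_RGB2HSV)
def line(b,z,a):
    n,l,st,c=cv2.connectedComponentsWithStats(b)
    for i in range(1,n):
        if st[i,4]>a:
            r=cv2.minAreaRect(np.argwhere(l==i)[:,::-1].astype(np.float32));q=cv2.boxPoints(r)
            e=sorted([(q[0]+q[1],q[2]+q[3]),(q[1]+q[2],q[3]+q[0])],key=lambda t:-np.linalg.norm(t[0]-t[1]))[0]
            A,B=(onz(m,p/2,z) for p in e);d=A-B
            print(r[0],st[i,4],(A+B)/2,np.linalg.norm(d),np.degrees(np.arctan2(d[1],d[0]))%180)
print("yellow");line(cv2.inRange(hsv,(20,120,90),(36,255,255)),.102,40)
print("red");line(cv2.inRange(hsv,(0,130,80),(8,255,255))|cv2.inRange(hsv,(172,130,80),(180,255,255)),.072,25)
cv2.imwrite("pics/slot.png",cv2.resize(im[:,:,::-1],(800,600),interpolation=cv2.INTER_CUBIC))
E
python3 slot.py
```

```text
17.575 [0.5835 0.1088 0.0817] [ 4.9386 -1.8094  2.408 ] [-0.2586 -1.1469 -0.0456] [ 0.1844  0.4688 -0.0574  1.0429 -0.      1.7112]
az0 deg 92.52661331138158 tcp [0.5835 0.1089 0.0817] dp mm [-0.0254  0.0039  0.0036] yaw 0.0
yellow
(255.49996948242188, 259.5) 416 [0.5827 0.1079 0.102 ] 0.0344188893069306 92.58350368035772
red
(254.5, 178.5) 180 [0.5805 0.1431 0.072 ] 0.020613619082266037 92.5259445872143
(256.0, 295.5) 33 [0.585 0.065 0.072] 0.005329065719678249 92.61228614483561
```

The slot line is at 92.6°, against 92.5–93.3° for the red marks, so it is aligned. Next I press while holding the wing.

Request:
drive_tool(
  deltas=[
    {"dp":[0,0,0],"yaw":0},
    {"dp":[0,0,0.001],"yaw":0},
    {"dp":[0,0,0.002],"yaw":0},
    {"dp":[0,0,0.003],"yaw":0},
    {"dp":[0,0,0.004],"yaw":0},
    {"dp":[0,0,0.004],"yaw":0},
  ],
  newtons=60,
)

```text
t: 18.38
tcp_pos: [0.5835, 0.1088, 0.0779]
eef_rot: [2.171, 2.269, 0.002]
wrist_force: [4.7, -1.3, 7.7]
grip_width: 0.099
grip_force: 64.6
```

Request:
drive_tool(
  deltas=[
    {"dp":[0,0,0.001],"yaw":0},
    {"dp":[0,0,0.002],"yaw":0},
    {"dp":[0,0,0.0025],"yaw":0},
    {"dp":[0,0,0.0025],"yaw":0},
  ],
)

```text
t: 18.88
tcp_pos: [0.5835, 0.1089, 0.0757]
eef_rot: [2.171, 2.269, 0.003]
wrist_force: [2.1, -1.8, 10.6]
grip_width: 0.101
grip_force: 65.3
```

Request:
drive_tool(
  deltas=[
    {"dp":[0,0,0.0005],"yaw":0},
    {"dp":[0,0,0.001],"yaw":0},
    {"dp":[0,0,0.001],"yaw":0},
  ],
)

```text
t: 19.25
tcp_pos: [0.5836, 0.1089, 0.0756]
eef_rot: [2.171, 2.268, 0.004]
wrist_force: [-2.0, -2.6, 24.2]
grip_width: 0.102
grip_force: 67.2
```

```bash
python3 slot.py; python3 - <<'E'
from h import *
a=cv2.imread("pics/slot.png")[100:500,150:620]
S=camera_model("side");c=proj(S,[.585,.04,.08]).astype(int);sd=get_image("side")
b=cv2.resize(sd[c[1]-57:c[1]+57,c[0]-46:c[0]+46,::-1],(323,400),interpolation=cv2.INTER_CUBIC)
cv2.imwrite("pics/fin.png",np.hstack([a,b]));print(read_state()["wrist_force"])
E
```

```text
19.25 [0.5836 0.1089 0.0756] [-2.0149 -2.6435 24.2408] [-0.5402  0.3933  0.0038] [ 0.1844  0.4726 -0.0678  1.0275  0.      1.7114]
az0 deg 92.50508222852329 tcp [0.5836 0.1089 0.0755] dp mm [ 0.0045  0.0348 -0.0242] yaw 0.0
yellow
(255.5, 259.5) 419 [0.5826 0.1115 0.102 ] 0.0327056109341538 92.5714192321616
red
(254.5, 178.5) 197 [0.5806 0.1445 0.072 ] 0.01978991167890287 92.51389089613575
(256.0, 295.5) 38 [0.5849 0.0696 0.072 ] 0.0051153161974244465 92.60018385010837
[-1.7501 -2.1931 23.683 ]
```

View pics/fin.png

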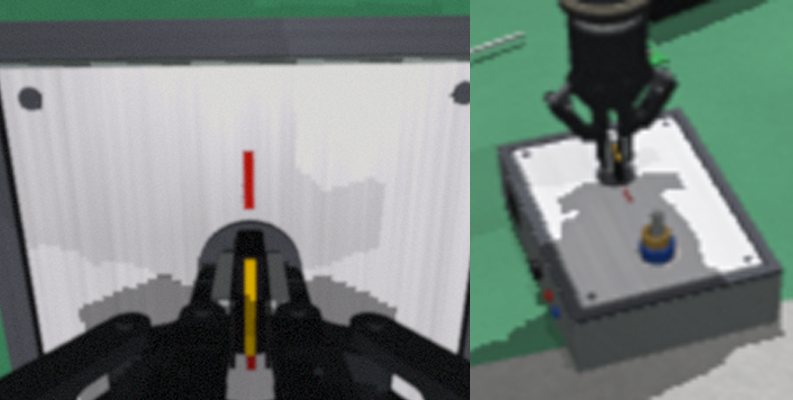

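The slot line (250,260–355) is in line with both red marks (248,180) and (250,363). The panel is flush on its stop, and both rings are home on the post (657,240).

```bash
python3 -c "
from station import *
print(close_job())"
```

```text
the job is handed in; nothing more can be done
None
```

I handed the job in at about 19 s of the 61 s allowed: bushing then collar home on the post and let go, slot line within about 1° of the red marks, and the panel held flush on its stop at about 24 N by the fingers gripping the wing.

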